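Dock the temperature logger and set it recording

TASK

Take the small temperature logger out of its charging trough and set it upright and fully down in the empty metal holder; the trough walls and the holder's end cheeks leave different sides free, so put it down on the way and take it again the other way round, and never drop it or lift it by its button. Once it stands in the holder, give its push-lock button a full click down to the stop, then feel whether it has stayed in: it must be left latched in (recording), so if it comes back out, click it again. Leave the jars, the price stand and the cheese beside the work where they are.

Things in the scene. Friction and masses are not known exactly. Their poses are not given: they have to be found in the camera images.
- logger: Temperature logger: white upright block, 36 mm (its x) by 58 mm (its y) by 44 mm tall, 0.22 kg, with a grey round button on top and a dark window on one 58 mm side. Alike under a half turn for this job. Origin at the centre of its underside, z up. Starts standing in the trough.
- logger_button (a joint): Push-push button on the logger's top, in m: 0 out, about 0.0057 latched in, 0.011 at the stop, growing downward. Starts out or latched, unknown. A push past 0.0105 and release swaps out and latched; a shallower one may not. Pushes under 2 N do not move it; out it starts at 2.5 N, latched at 3.7 N; about 7 N reaches the stop. Top face 18 mm across, foot 26 mm.
- button_top (a point): Centre of the button's top face; moves with the button: 58 mm above the logger's underside when out (14 mm above its top face), 52 mm when latched, 47 mm at the stop.
- trough: Grey plastic trough fixed to the slate: floor 6 mm thick, 56 mm (x) by 60 mm (y); two 6 mm walls along its y, 40 mm apart inside, up to 48 mm above the slate; open at both y ends. The logger stands in it with its 36 mm width between the walls: only its ends, 58 mm apart along y, can be grasped. Origin: centre of the underside.
- holder: Aluminium holder fixed to the slate: floor 6 mm thick; two end cheeks, 44 mm wide, 64 mm apart inside along its y, up to 56 mm above the slate; a lip up to 11 mm above the slate along each long side, 42 mm apart inside along x, 50 mm over all. The logger's 58 mm length goes between the cheeks, either way round; its 36 mm sides (along x) stay free. Origin: centre of the underside.
- wire_slicer: Fixed neighbour, no part of the job: low cheese wire slicer with a white board and a wooden grip, 219 mm (x) by 285 mm (y), 47 mm high; origin near its middle on the slate. Free slate for a put-down lies between it and the front edge of the case.
- honey: Bystander: honey jar, 71 mm across, 110 mm tall; origin at the centre of its underside.
- jam: Bystander: jam jar, 75 mm across, 112 mm tall; origin at the centre of its underside.
- stand: Bystander: price stand, foot 42 mm across, card 75 mm wide, 106 mm tall; origin at the centre of its underside.
- drum: Bystander: small white drum of goat's cheese, 63 mm across, 72 mm tall; origin at the centre of its underside.
There are look-alikes about, which are no part of the job. Leave any blue look-alike of the logger alone.

How it is judged:
By the outcome, as a careful person would: the job done as asked, in the order asked, and still so for the second after the job is handed in, with the robot touching nothing.
It also fails if it takes over 69 s, if anything falls off the work surface, if the arm or the gripper's body presses on something with over 40 N, if the wrist force passes 120 N, or if a joint passes its speed limit or range.

ROBOT

A 6-joint arm with a two-finger parallel gripper is mounted at the origin on a cart in front of the work surface, level with it; the furniture and walls round the work are solid. World frame = base frame: x ahead of the robot, y to its left, z up, the work surface at z = 0. Lengths are in mm, angles in rad, forces in N, time in s.
With the tool pointing down it reaches from about 375 to 975 mm from the base axis. Payload 3.8 kg.
Tool frame: the origin (TCP) lies midway between the tips of the shut fingers; the grasp point (between the pads) lies 19 mm behind it; z points along the fingers, x is the direction in which the jaws open and shut, and the axes are right-handed (so a half turn about z gives the same grasp; the last joint's range is limited). The gripper opens to 88 mm and grips with 3 to 60 N. Pads are 18 mm wide; open, the fingers measure 123 mm over their backs; the gripper's body (75 mm by 187 mm) begins 45 mm behind the grasp point.
Start: joints at [-1.193, 0.264, 1.604, -0, 1.274, -0.037], TCP at [272.024, -617.755, 238.706] pointing down, gripper open.
Joint ranges: [-2.63, 2.63], [-0.94, 2.18], [0.31, 2.57], [-1.31, 4.45], [0, 2.66], [-2.55, 2.55]. Speed limits (rad/s): [2.57, 2.57, 3.14, 3.14, 3.14, 3.14].

INTERFACE

Orientations are given as a unit quaternion [w, x, y, z].
In Python, from workcell import get_obs, get_image, finish_job gives the robot as it stands.
- The arm moves only by the tool step_arm, never from a script. Its argument "increments" is a list of rows, each a list of 5 numbers: the closure, from 0 (fully open) to 1 (shut), then the shift along the tool's x, y, z in cm, then the turn about the tool's z in rad. In form: [[hand, x, y, z, spin], ...]. A call has 1 to 5 rows; each row shifts and turns the commanded pose from where the row before left it, along the tool's axes as they then stand; what a row does not reach is not made up. A row lasts 1/8 s, in which the tool goes at most 62.5 mm and 10.7 degrees, less where a joint would pass 70% of its speed; a pose out of reach is approached as far as the arm can. A call with a gripper value outside its range is refused whole. The fingers move at their own pace and stop on an object; "newtons" is the grip in N (left out, the last holds). Time passes only in rows, so rows that do not move let the fingers close. It gives the time, the measured TCP pose, the force and the opening at its end, in the units of the state.
- get_obs(): the state, without advancing time (a new reading comes with each control period).
- get_image(name): name is "scene" or "top" or "wrist"; returns a dict with "pixels" (400x640x3 uint8, red, green, blue), "K" (3x3 intrinsics, pixels), "R" (3x3) and "t" (3): a world point X has camera coordinates R X + t. Camera axes: x right, y down, z forward; pixel columns grow to the right and rows downward; lengths in mm; the calibration is good to about 2 mm. A picture is of the moment at which its call begins. There is no depth.
- finish_job(): hands the job in, once; it reports no verdict.
The state is a dict: "time_s": time; "joint_positions": joint angles; "qvel": joint speeds; "effort": joint torques, N m; "eef_pos": TCP position; "ee_rot": TCP orientation; "wrist_force": force on the tool from outside, world axes, zero at the start; "torque": the same for the moment, N m; "width": finger opening in mm.
Only numpy, scipy, OpenCV 4.12 (cv2) and the standard library are available. Lean on these libraries where they do the work, as an engineer would, in place of code of your own. Each camera call takes 0.05 s, during which the arm holds its last target.

## Working session

There is one attempt and no reset: what is moved stays moved. The work goes in short steps, Python scripts to look and compute and a tool call to move; the robot and the scene stay as the last step left them, time stands still between calls to the robot, and variables do not carry over. Pictures are saved under pics/ and viewed, and the job is handed in when it is done.

Besides the shell and the picture viewer there is one more tool, called after ">>>" as name(argument=value, ...), one argument or row to a line, values as JSON. step_arm: Moves the arm, as the interface text tells. Its arguments: {"type":"object","properties":{"increments":{"type":"array","items":{"type":"array","items":{"type":"number"}}},"newtons":{"type":"number"}},"required":["increments"]}

```bash
mkdir -p pics; cat > h.py <<'E'
from workcell import get_obs,get_image,finish_job
import numpy as np,cv2,json,pickle
def snap(n,f):
    d=get_image(n); cv2.imwrite(f'pics/{f}.png',np.array(d['pixels'])[:,:,::-1]); pickle.dump(d,open(f'pics/{f}.pkl','wb')); return d
def load(f): return pickle.load(open(f'pics/{f}.pkl','rb'))
def proj(d,X):
    c=np.array(d['R'])@np.array(X,float)+np.array(d['t']); p=np.array(d['K'])@c; return p[:2]/p[2]
def back(d,uv,z):
    R=np.array(d['R']);t=np.array(d['t']);r=R.T@np.linalg.inv(np.array(d['K']))@np.array([uv[0],uv[1],1.]);c=-R.T@t
    return c+r*(z-c[2])/r[2]
def crop(f,x0,y0,x1,y1,s,out):
    im=cv2.imread(f'pics/{f}.png')[y0:y1,x0:x1]; im=cv2.resize(im,None,fx=s,fy=s,interpolation=cv2.INTER_CUBIC); cv2.imwrite(f'pics/{out}.png',im)
E
python3 - <<'E'
from h import *
print(get_obs())
for n in ['scene','top','wrist']:
    d=snap(n,n+'0'); R=np.array(d['R']);print(n,(-R.T@np.array(d['t'])).round(),np.array(d['K']).round(1).tolist(),R.round(2).tolist())
E
```

```text
{'time_s': 0.0, 'joint_positions': array([-1.19291237e+00,  2.64739393e-01,  1.60532895e+00, -1.71593534e-07,
        1.27371784e+00, -3.68918746e-02]), 'qvel': array([-0.00134309,  0.00108645,  0.00228107,  0.00133814,  0.00084337,
       -0.00016369]), 'effort': array([ 3.45495773e-04, -5.02110708e+01, -3.56875634e+01,  7.25503173e-02,
        2.92481499e-02, -1.50047567e-04]), 'eef_pos': array([ 271.76055085, -617.11451374,  237.42161361]), 'ee_rot': array([-6.32634968e-04,  8.37550935e-01, -5.46358151e-01, -8.95920214e-04]), 'wrist_force': array([0.77497386, 0.07030461, 0.20801738]), 'torque': array([-0.0367833 , -0.05132911,  0.03356514]), 'width': 88.00290786851266}
scene [ 237. -166.  669.] [[393.8, 0.0, 314.3], [0.0, 393.8, 198.4], [0.0, 0.0, 1.0]] [[0.83, -0.56, 0.01], [-0.38, -0.58, -0.72], [0.41, 0.59, -0.7]]
top [517. 360. 920.] [[404.7, 0.0, 318.7], [0.0, 404.7, 200.0], [0.0, 0.0, 1.0]] [[-0.02, -1.0, -0.01], [-1.0, 0.02, -0.08], [0.08, 0.0, -1.0]]
wrist [ 344. -586.  383.] [[333.5, 0.0, 324.8], [0.0, 333.5, 191.2], [0.0, 0.0, 1.0]] [[0.4, -0.92, -0.0], [-0.87, -0.38, 0.3], [-0.28, -0.12, -0.95]]
```

View pics/scene0.png

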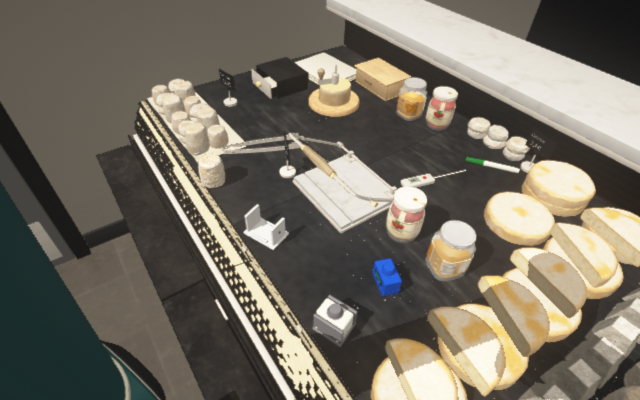

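View pics/top0.png

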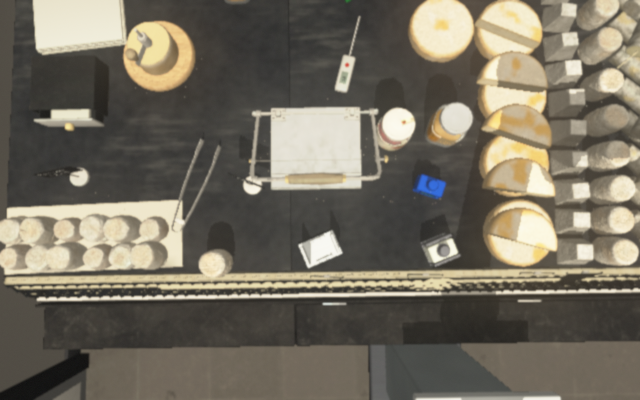

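View pics/wrist0.png

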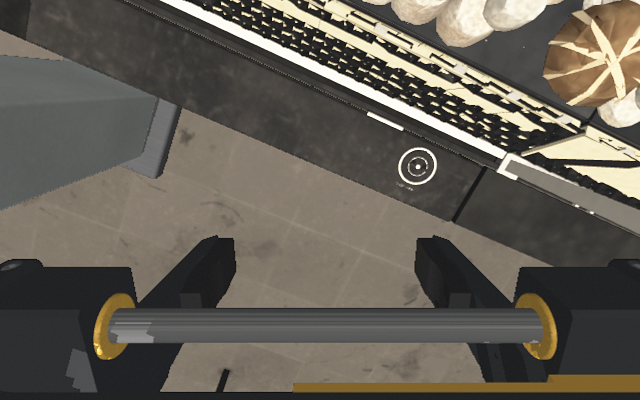

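Top view: the logger in its trough is at about (440,249) and the empty holder at (320,248). The blue look-alike is at (431,186). Next I'll enlarge these.

```bash
python3 - <<'E'
from h import *
crop('top0',410,222,470,272,12,'c1')
crop('top0',290,224,350,274,12,'c2')
crop('scene0',300,285,370,350,10,'c3')
crop('scene0',235,195,300,255,10,'c4')
E
```

```text
(no output)
```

View pics/c1.png

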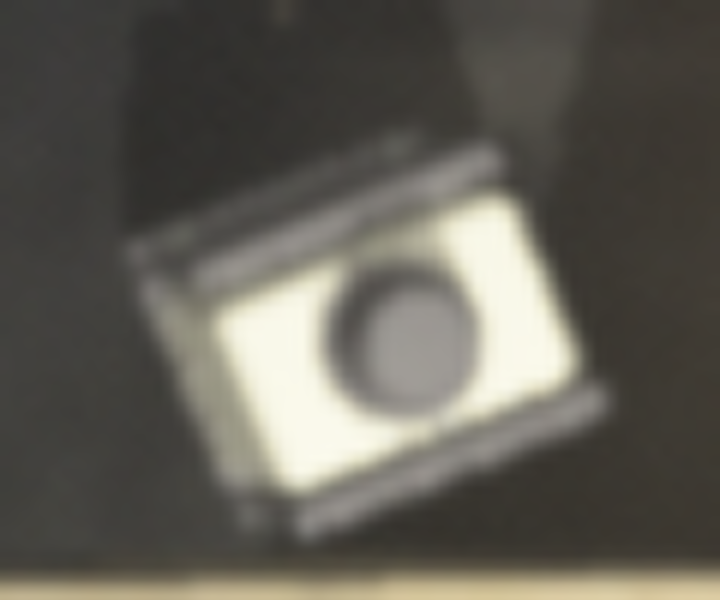

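View pics/c2.png

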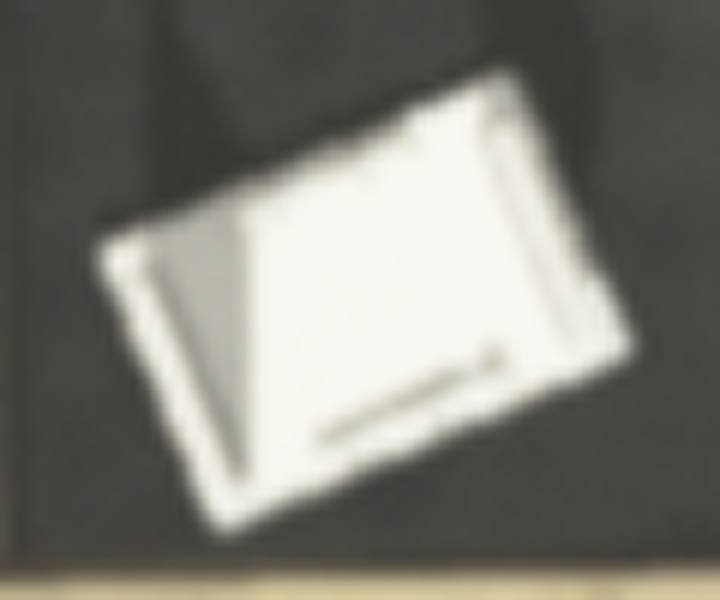

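View pics/c3.png

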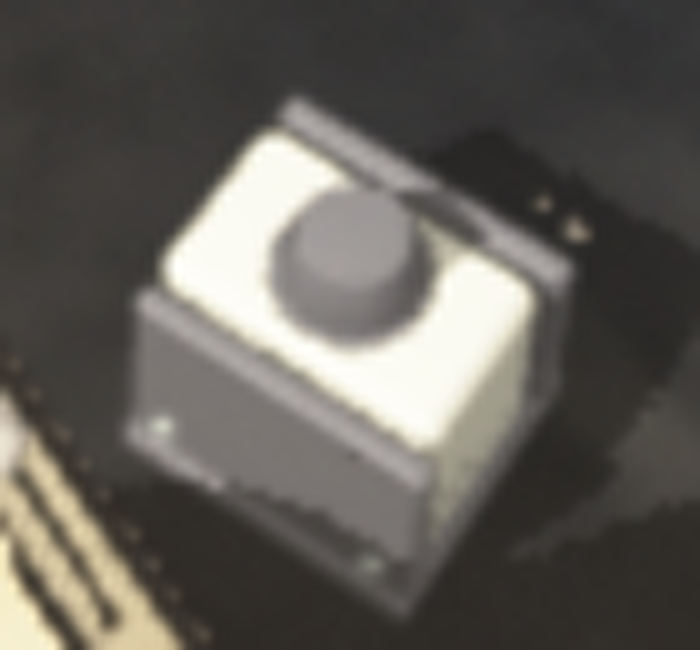

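View pics/c4.png

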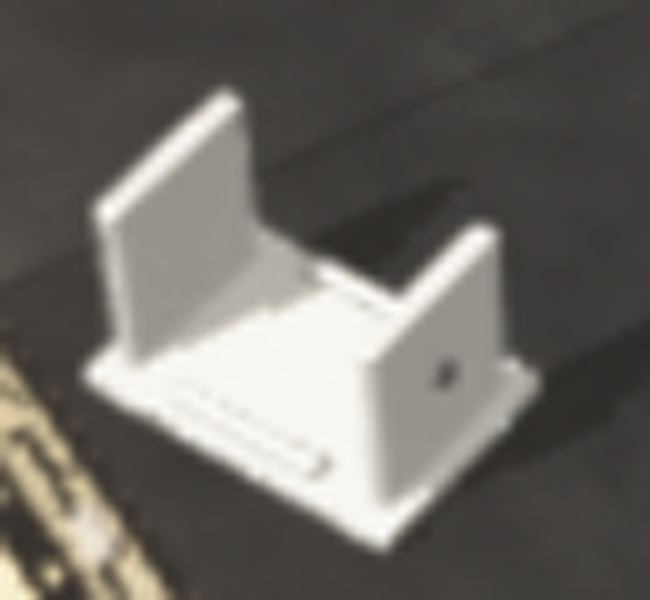

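```bash
cat >> h.py <<'E'
def cp(u,v,x0,y0,s): return (x0+(u+.5)/s-.5, y0+(v+.5)/s-.5)
E
python3 - <<'E'
from h import *
T=load('top0');S=load('scene0')
print('logger top z50, button')
for uv in [(215,318),(518,190),(582,370),(288,490)]: print(back(T,cp(*uv,410,222,12),50).round(1))
print('btn top disc 64/58',back(T,cp(412,342,410,222,12),64).round(1),back(T,cp(412,342,410,222,12),58).round(1))
for uv in [(268,128),(162,265),(435,450),(537,295)]: print(back(S,cp(*uv,300,285,10),50).round(1))
print('btn',back(S,cp(355,240,300,285,10),64).round(1),back(S,cp(355,240,300,285,10),58).round(1))
print('holder top outer z0')
for uv in [(95,250),(220,535),(635,345),(505,70)]: print(back(T,cp(*uv,290,224,12),0).round(1),back(T,cp(*uv,290,224,12),6).round(1),back(T,cp(*uv,290,224,12),56).round(1))
print('holder scene cheektops z56')
for uv in [(228,88),(97,210),(365,358),(488,225),(243,100),(118,222),(383,368),(498,235)]: print(back(S,cp(*uv,235,195,10),56).round(1))
print('base z6')
for uv in [(85,375),(385,545),(540,380)]: print(back(S,cp(*uv,235,195,10),3).round(1))
print('slicer etc')
for uv in [(272,190),(360,190),(252,186),(215,263),(431,186)]: print(uv,back(T,uv,0).round())
print('edge', [back(T,(u,271),0).round() for u in (260,330,440)])
E
```

```text
logger top z50, button
[477.5 133.1  50. ]
[499.3  78.3  50. ]
[467.3  68.3  50. ]
[446.9 121.2  50. ]
btn top disc 64/58 [473.4 102.5  64. ] [473.1 100.7  58. ]
[476.3 133.5  50. ]
[445.2 121.5  50. ]
[464.1  67.7  50. ]
[496.2  80.9  50. ]
btn [470.7 100.7  64. ] [473.  103.3  58. ]
holder top outer z0
[487.8 413.4   0. ] [487.9 413.1   6. ] [489.6 410.2  56. ]
[434.2 390.5   0. ] [434.8 390.3   6. ] [439.3 388.7  56. ]
[468.5 312.    0. ] [468.8 312.3   6. ] [471.4 314.9  56. ]
[520.4 335.5   0. ] [520.4 335.7   6. ] [520.2 337.   56. ]
holder scene cheektops z56
[483.5 406.3  56. ]
[442.9 389.   56. ]
[469.8 321.5  56. ]
[510.1 339.8  56. ]
[484.5 401.3  56. ]
[445.  383.5  56. ]
[471.6 317.1  56. ]
[510.4 336.1  56. ]
base z6
[435.6 393.3   3. ]
[467.4 315.2   3. ]
[519.2 336.7   3. ]
slicer etc
(272, 190) [612. 470.   0.]
(360, 190) [609. 269.   0.]
(252, 186) [622. 516.   0.]
(215, 263) [449. 600.   0.]
(431, 186) [616. 107.   0.]
edge [array([429., 498.,   0.]), array([427., 341.,   0.]), array([423.,  94.,   0.])]
```

```bash
cat >> h.py <<'E'
from scipy.spatial.transform import Rotation as Ro
def plan(xyz,ang,n,hand=0,o=None):
    o=o or get_obs(); q=np.array(o['ee_rot']); R=Ro.from_quat(q,scalar_first=True).as_matrix()
    a0=np.arctan2(R[1,0],R[0,0]); da=(ang-a0+np.pi)%(2*np.pi)-np.pi
    D=(np.array(xyz)-o['eef_pos'])/10/n; rows=[]
    for i in range(n):
        a=a0+da*i/n
        x=np.array([np.cos(a),np.sin(a),0]);z=np.array([0,0,-1.]);y=np.cross(z,x)
        rows.append([hand]+[round(float(v),2) for v in (D@x,D@y,D@z)]+[round(float(-da/n),3)])
    print('from',np.round(o['eef_pos'],1),'ang',round(a0,4),'tilt',np.round(R[:,2],4)); print(json.dumps(rows))
def st():
    o=get_obs(); print({k:np.round(o[k],2).tolist() for k in ['time_s','joint_positions','eef_pos','wrist_force','torque','width']})
E
python3 -c "
from h import *
plan((472,101,180),-1.206,13)"
```

```text
from [ 271.8 -617.3  237.7] ang -1.156 tilt [-7.0e-04  1.6e-03 -1.0e+00]
[[0, -4.44, -3.64, 0.44, 0.004], [0, -4.45, -3.62, 0.44, 0.004], [0, -4.46, -3.6, 0.44, 0.004], [0, -4.48, -3.58, 0.44, 0.004], [0, -4.49, -3.57, 0.44, 0.004], [0, -4.51, -3.55, 0.44, 0.004], [0, -4.52, -3.53, 0.44, 0.004], [0, -4.53, -3.52, 0.44, 0.004], [0, -4.55, -3.5, 0.44, 0.004], [0, -4.56, -3.48, 0.44, 0.004], [0, -4.57, -3.46, 0.44, 0.004], [0, -4.59, -3.45, 0.44, 0.004], [0, -4.6, -3.43, 0.44, 0.004]]
```

>>> step_arm(
  increments=[
    [0,-4.45,-3.65,0.4,0.004],
    [0,-4.45,-3.6,0.4,0.004],
    [0,-4.45,-3.6,0.4,0.004],
    [0,-4.5,-3.6,0.4,0.004],
    [0,-4.5,-3.55,0.4,0.004],
  ],
)

```text
time_s: 0.78
eef_pos: [349.0, -339.3, 218.3]
ee_rot: [-0.0, 0.832, -0.555, -0.0]
wrist_force: [0.1, 0.1, 0.6]
width: 88.2
```

>>> step_arm(
  increments=[
    [0,-4.5,-3.55,0.45,0.004],
    [0,-4.5,-3.55,0.45,0.004],
    [0,-4.55,-3.5,0.45,0.004],
    [0,-4.55,-3.5,0.45,0.004],
    [0,-4.55,-3.5,0.45,0.004],
  ],
)

```text
time_s: 1.4
eef_pos: [426.5, -63.3, 196.2]
ee_rot: [-0.0, 0.826, -0.563, 0.0]
wrist_force: [-0.2, -0.4, -0.4]
width: 88.3
```

>>> step_arm(
  increments=[
    [0,-4.55,-3.45,0.45,0.004],
    [0,-4.6,-3.45,0.45,0.004],
    [0,-4.6,-3.45,0.45,0.004],
    [0,0,0,0,0],
  ],
)

```text
time_s: 1.9
eef_pos: [473.2, 103.8, 182.2]
ee_rot: [-0.0, 0.825, -0.566, -0.0]
wrist_force: [0.3, -1.1, -0.3]
width: 88.2
```

```bash
python3 - <<'E'
from h import *
st(); d=snap('wrist','w1')
for p in [(472,101,50)]: print(proj(d,p))
E
```

```text
{'time_s': 1.9, 'joint_positions': [0.16, -0.06, 2.06, 0.0, 1.14, 1.37], 'eef_pos': [473.17, 103.8, 182.23], 'wrist_force': [0.35, -1.13, -0.3], 'torque': [-0.07, 0.05, 0.01], 'width': 88.2}
[327.08214131 182.9412556 ]
```

View pics/w1.png

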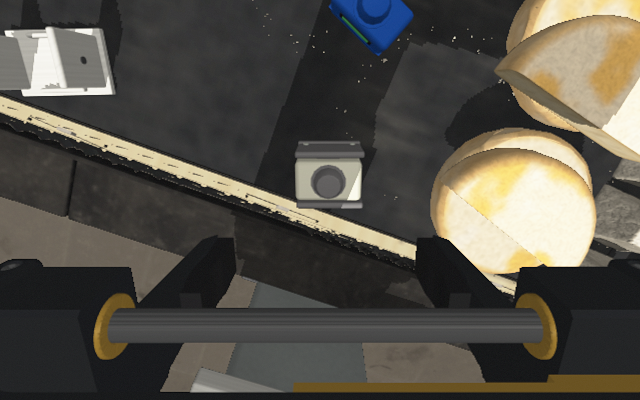

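The wrist view shows the logger at about (328,181), squared up between the fingers. The blue look-alike is at (372,20) and stays clear. Enlarging to measure.

```bash
python3 - <<'E'
from h import *
crop('w1',285,130,375,215,8,'c5')
d=load('w1');o=get_obs();print(proj(d,o['eef_pos']))
E
```

```text
[327.03215451 256.39411131]
```

View pics/c5.png

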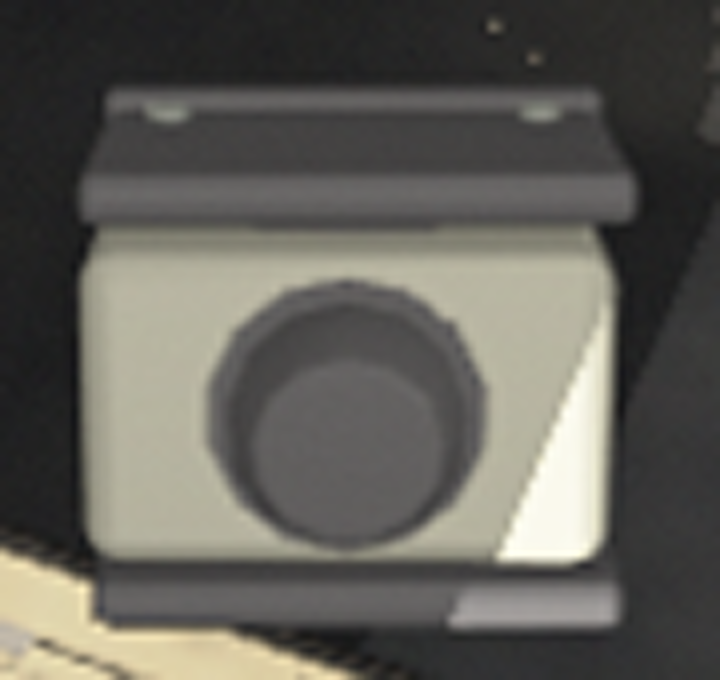

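```bash
python3 - <<'E'
from h import *
d=load('w1')
c=lambda u,v,z: back(d,cp(u,v,285,130,8),z)
P=[c(*uv,50) for uv in [(84,232),(612,232),(610,563),(90,563)]]
print(np.round(P,1),np.mean(P,0))
W=[c(*uv,48) for uv in [(80,178),(636,178),(618,627),(98,629)]]
print(np.round(W,1),np.mean(W,0))
print(c(348,452,64),c(348,452,58),c(348,415,50))
for A in (P,W):
  for i,j in((0,1),(3,2)):
    v=A[j]-A[i]; print(np.arctan2(v[1],v[0]),np.linalg.norm(v))
E
```

```text
[[482.3 134.1  50. ]
 [502.4  81.9  50. ]
 [468.2  67.6  50. ]
 [447.5 121.1  50. ]] [475.10382597 101.18048266  50.        ]
[[487.2 136.5  48. ]
 [508.4  81.4  48. ]
 [460.9  63.4  48. ]
 [439.8 117.6  48. ]] [474.06985508  99.7142473   48.        ]
[473.55887538 100.80318839  64.        ] [471.89226402 100.10862147  58.        ] [473.57049313 100.69744073  50.        ]
-1.2028569931312498 55.97594026031824
-1.2026090847401618 57.31966354484113
-1.202895649514592 58.99956766158451
-1.198456433576187 58.185440030089566
```

```bash
python3 -c "
from h import *
plan((473.5,100.5,60),-1.203,3);plan((473.5,100.5,16),-1.203,1)"
```

```text
from [472.7 101.9 182.2] ang -1.2039 tilt [-1.3e-03 -5.0e-04 -1.0e+00]
[[0, 0.05, -0.01, 4.07, -0.0], [0, 0.05, -0.01, 4.07, -0.0], [0, 0.05, -0.01, 4.07, -0.0]]
from [472.7 101.9 182.2] ang -1.2039 tilt [-1.3e-03 -5.0e-04 -1.0e+00]
[[0, 0.16, -0.02, 16.62, -0.001]]
```

>>> step_arm(
  increments=[
    [0,0.05,0,4,0],
    [0,0.05,0,4.2,0],
    [0,0.05,0,4,0],
    [0,0,0,0,0],
  ],
)

```text
time_s: 2.45
eef_pos: [469.9, 97.0, 57.7]
ee_rot: [0.003, 0.823, -0.569, -0.003]
wrist_force: [0.7, -0.3, 0.5]
width: 88.0
```

```bash
python3 -c "
from h import *
st();d=snap('wrist','w2');plan((473.5,100.5,16),-1.203,1);print(proj(d,(473.5,100.5,50)))"
```

```text
{'time_s': 2.45, 'joint_positions': [0.15, 0.09, 2.17, -0.0, 0.88, 1.36], 'eef_pos': [469.89, 97.05, 57.69], 'wrist_force': [0.72, -0.28, 0.48], 'torque': [0.05, 0.03, -0.0], 'width': 87.97}
from [472.1  97.6  59.8] ang -1.2098 tilt [-3.7e-03 -8.0e-04 -1.0e+00]
[[0, -0.22, -0.24, 4.38, -0.007]]
[320.02449472 238.87415846]
```

View pics/w2.png

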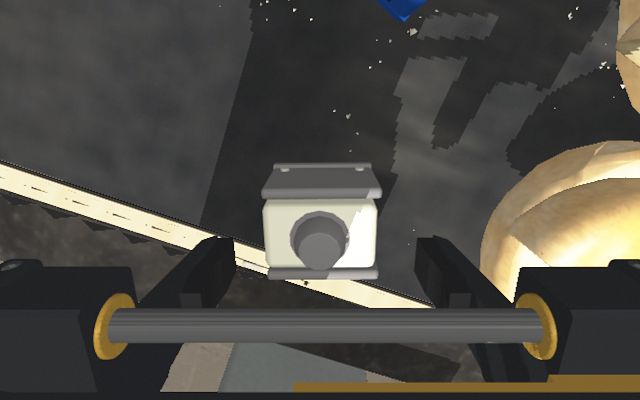

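The logger sits centred between the fingers at about (320,240), with the fingers at columns 235 and 415. Descending to grasp its ends.

>>> step_arm(
  increments=[
    [0,-0.2,-0.2,2.2,-0.005],
    [0,0,0,2.2,0],
    [0,0,0,0,0],
    [1,0,0,0,0],
    [1,0,0,0,0],
  ],
  newtons=25,
)

```text
time_s: 3.12
eef_pos: [476.3, 101.8, 18.4]
ee_rot: [-0.001, 0.824, -0.566, 0.001]
wrist_force: [-0.3, 0.6, -0.2]
width: 70.0
```

>>> step_arm(
  increments=[
    [1,0,0,0,0],
    [1,0,0,0,0],
  ],
)

```text
time_s: 3.38
eef_pos: [475.4, 101.8, 17.5]
ee_rot: [-0.0, 0.824, -0.566, 0.0]
wrist_force: [-0.6, -0.2, 5.7]
width: 57.8
```

```bash
python3 -c "
from h import *
st();d=snap('wrist','w3')"
```

```text
{'time_s': 3.38, 'joint_positions': [0.16, 0.16, 2.19, -0.0, 0.79, 1.36], 'eef_pos': [475.42, 101.82, 17.52], 'wrist_force': [-0.6, -0.19, 5.73], 'torque': [-0.03, 0.15, 0.03], 'width': 57.85}
```

View pics/w3.png

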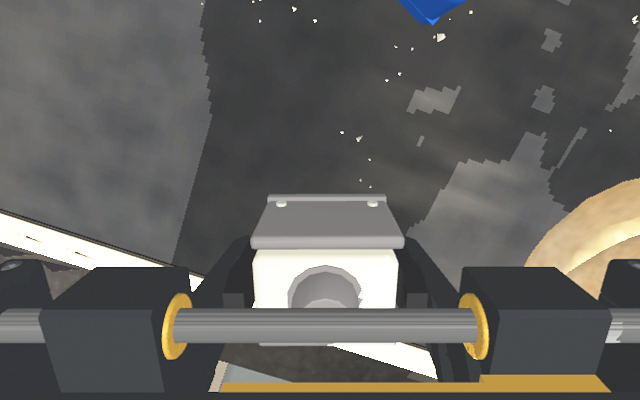

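>>> step_arm(
  increments=[
    [1,0,0,-1,0],
    [1,0,0,-2,0],
    [1,0,0,-3,0],
    [1,0,0,-2,0],
    [1,0,0,0,0],
  ],
)

```text
time_s: 4.05
eef_pos: [476.1, 102.0, 98.4]
ee_rot: [-0.001, 0.825, -0.566, 0.001]
wrist_force: [0.6, -0.3, -2.1]
width: 57.8
```

```bash
python3 -c "
from h import *
st();d=snap('scene','s4');plan((505,230,65),-1.176,5,1)"
```

```text
{'time_s': 4.05, 'joint_positions': [0.16, 0.04, 2.14, 0.0, 0.96, 1.36], 'eef_pos': [476.13, 101.99, 98.42], 'wrist_force': [0.56, -0.31, -2.15], 'torque': [0.02, -0.07, -0.02], 'width': 57.75}
from [475.  101.8  97.1] ang -1.2029 tilt [ 1.2e-03  2.0e-04 -1.0e+00]
[[1, -2.18, -1.48, 0.64, -0.005], [1, -2.17, -1.49, 0.64, -0.005], [1, -2.16, -1.5, 0.64, -0.005], [1, -2.15, -1.52, 0.64, -0.005], [1, -2.14, -1.53, 0.64, -0.005]]
```

View pics/s4.png

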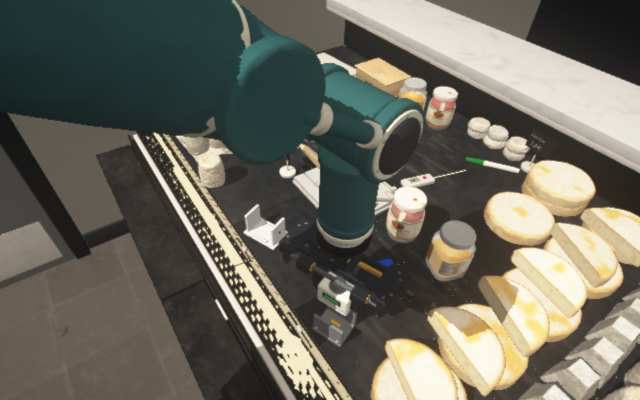

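Lifted cleanly: the logger hangs in the fingers above the empty trough at about (335,297). Carrying it to the free slate.

>>> step_arm(
  increments=[
    [1,-2.2,-1.5,0,-0.005],
    [1,-2.2,-1.5,0.6,-0.005],
    [1,-2.15,-1.5,0.8,-0.005],
    [1,-2.15,-1.5,0.9,-0.005],
    [1,-2.15,-1.5,0.9,-0.005],
  ],
)

```text
time_s: 4.72
eef_pos: [503.2, 230.5, 62.5]
ee_rot: [0.001, 0.832, -0.555, -0.001]
wrist_force: [-0.2, -0.5, -3.1]
width: 57.8
```

>>> step_arm(
  increments=[
    [1,0,0,1.5,0],
    [1,0,0,1.5,0],
    [1,0,0,0.8,0],
    [1,0,0,0.3,0],
  ],
)

```text
time_s: 5.22
eef_pos: [503.7, 229.3, 22.7]
ee_rot: [0.001, 0.831, -0.556, -0.001]
wrist_force: [-0.3, 0.9, -1.1]
width: 57.5
```

```bash
python3 -c "
from h import *
st();d=snap('wrist','w5')"
```

```text
{'time_s': 5.22, 'joint_positions': [0.38, 0.27, 2.04, -0.0, 0.83, 1.56], 'eef_pos': [503.71, 229.28, 22.66], 'wrist_force': [-0.29, 0.89, -1.11], 'torque': [0.01, 0.02, 0.04], 'width': 57.55}
```

View pics/w5.png

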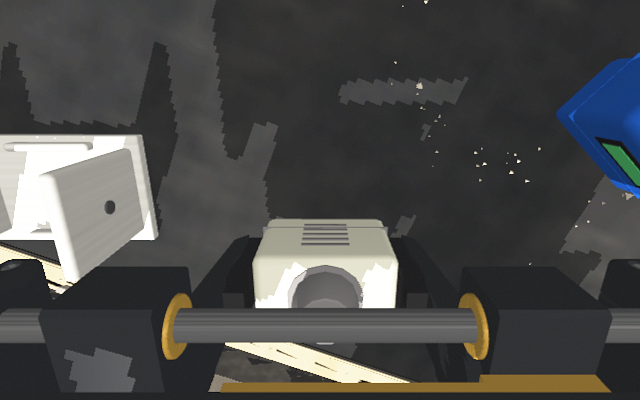

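Slate below the logger is clear, and the holder's cheek at (100,210) is away from the fingers. Lowering gently until contact.

>>> step_arm(
  increments=[
    [1,0,0,0.4,0],
    [1,0,0,0.3,0],
    [1,0,0,0.1,0],
    [1,0,0,0,0],
  ],
)

```text
time_s: 5.78
eef_pos: [504.5, 230.3, 15.8]
ee_rot: [-0.0, 0.832, -0.556, 0.0]
wrist_force: [0.2, -0.4, -1.5]
width: 57.7
```

>>> step_arm(
  increments=[
    [1,0,0,0.1,0],
    [1,0,0,0,0],
  ],
)

```text
time_s: 6.02
eef_pos: [504.5, 230.3, 14.7]
ee_rot: [-0.0, 0.832, -0.555, 0.0]
wrist_force: [-0.2, -0.2, -1.7]
width: 57.9
```

>>> step_arm(
  increments=[
    [1,0,0,0.1,0],
    [1,0,0,0,0],
  ],
)

```text
time_s: 6.28
eef_pos: [504.4, 230.2, 13.6]
ee_rot: [0.0, 0.832, -0.556, -0.0]
wrist_force: [1.0, 0.6, -1.5]
width: 57.7
```

>>> step_arm(
  increments=[
    [1,0,0,0.1,0],
    [1,0,0,0,0],
  ],
)

```text
time_s: 6.52
eef_pos: [504.4, 230.2, 12.6]
ee_rot: [0.0, 0.831, -0.556, -0.0]
wrist_force: [-0.3, 0.5, -1.7]
width: 57.2
```

>>> step_arm(
  increments=[
    [1,0,0,0.1,0],
    [1,0,0,0,0],
  ],
)

```text
time_s: 6.78
eef_pos: [504.5, 230.2, 11.7]
ee_rot: [0.0, 0.831, -0.556, -0.0]
wrist_force: [0.3, 0.2, -2.1]
width: 58.0
```

>>> step_arm(
  increments=[
    [1,0,0,0.05,0],
    [1,0,0,0,0],
  ],
)

```text
time_s: 7.02
eef_pos: [504.5, 230.3, 11.6]
ee_rot: [0.0, 0.831, -0.556, -0.0]
wrist_force: [-1.7, 0.1, 3.1]
width: 57.8
```

Contact at z = 11.6 (3 N upward). Releasing.

>>> step_arm(
  increments=[
    [0,0,0,0,0],
    [0,0,0,0,0],
    [0,0,0,0,0],
    [0,0,0,0,0],
  ],
)

```text
time_s: 7.52
eef_pos: [504.5, 230.2, 11.1]
ee_rot: [-0.0, 0.831, -0.556, -0.0]
wrist_force: [0.3, 0.8, -0.1]
width: 88.0
```

>>> step_arm(
  increments=[
    [0,0,0,-3,0],
    [0,0,0,-5,0],
    [0,0,0,-5,0],
    [0,0,0,-2,-0.17],
    [0,0,0,0,-0.18],
  ],
)

```text
time_s: 8.15
eef_pos: [506.3, 231.0, 164.4]
ee_rot: [-0.002, 0.917, -0.4, 0.002]
wrist_force: [-0.6, -0.3, 0.3]
width: 88.3
```

>>> step_arm(
  increments=[
    [0,0,0,0,-0.175],
    [0,0,0,0,-0.175],
    [0,0,0,0,-0.175],
    [0,0,0,0,-0.175],
    [0,0,0,0,-0.175],
  ],
)

```text
time_s: 8.78
eef_pos: [504.4, 230.2, 161.1]
ee_rot: [0.0, 1.0, 0.026, -0.0]
wrist_force: [-0.2, 0.5, 0.4]
width: 88.2
```

>>> step_arm(
  increments=[
    [0,0,0,0,-0.175],
    [0,0,0,0,-0.17],
    [0,0,0,0,0],
    [0,0,0,0,0],
  ],
)

```text
time_s: 9.28
eef_pos: [504.4, 230.2, 161.1]
ee_rot: [0.0, 0.981, 0.193, -0.0]
wrist_force: [-0.7, 0.5, -0.3]
width: 88.1
```

```bash
python3 -c "
from h import *
st();d=snap('wrist','w6');plan((504.5,230.3,100),.395,1);print(proj(d,(504.5,230.3,44)),proj(d,(477.5,362.3,6)))"
```

```text
{'time_s': 9.28, 'joint_positions': [0.38, 0.1, 1.95, 0.0, 1.1, -0.01], 'eef_pos': [504.44, 230.22, 161.15], 'wrist_force': [-0.67, 0.54, -0.28], 'torque': [-0.04, -0.16, 0.03], 'width': 88.11}
from [504.5 230.2 161.2] ang 0.3897 tilt [-0.  0. -1.]
[[0, 0.01, -0.0, 6.12, -0.005]]
[324.84554603 184.91807001] [355.61911142  15.01653066]
```

View pics/w6.png

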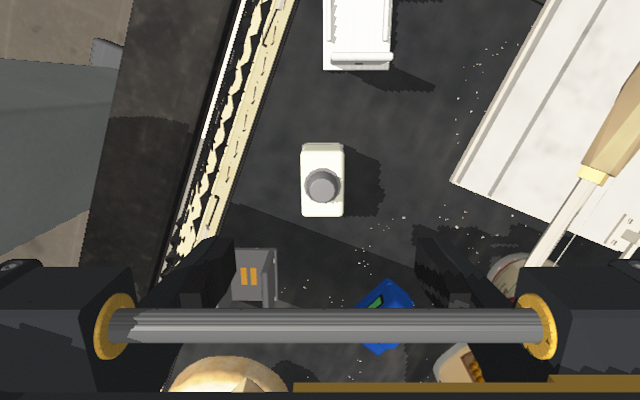

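```bash
python3 - <<'E'
from h import *
crop('w6',285,130,365,225,6,'c7')
crop('w6',310,0,405,75,7,'c8')
E
```

```text
(no output)
```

View pics/c7.png

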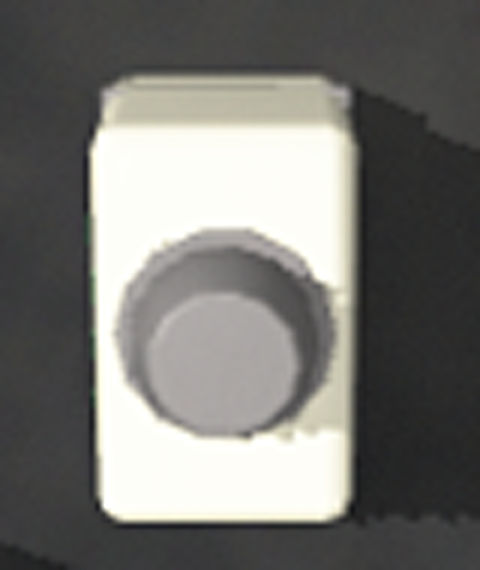

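View pics/c8.png

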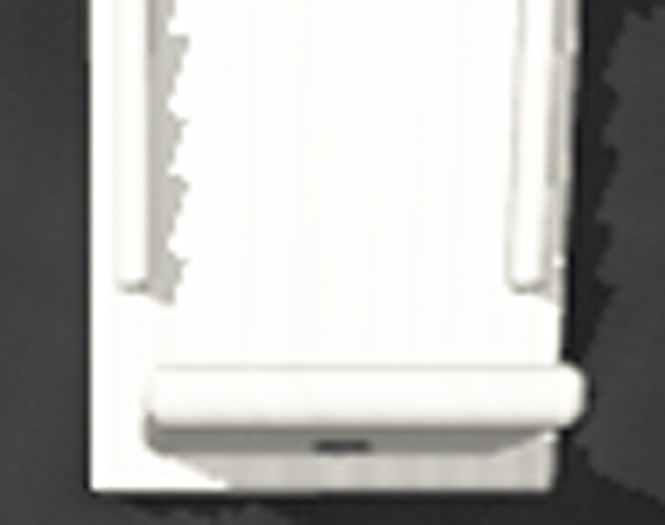

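```bash
python3 - <<'E'
from h import *
d=load('w6')
c=lambda u,v,z: back(d,cp(u,v,285,130,6),z)
P=np.array([c(*uv,44) for uv in [(92,125),(356,125),(350,522),(100,522)]])
print(P.round(1),P.mean(0))
a=.3897;x=np.array([np.cos(a),np.sin(a),0]);y=np.cross([0,0,-1],x)
D=P.mean(0)-[504.44,230.22,44];print('logger rel tool',D@x,D@y)
v=P[3]-P[0];print(np.arctan2(-v[0],v[1])-np.pi, np.linalg.norm(v), [np.linalg.norm(P[1]-P[0]),np.linalg.norm(P[3]-P[2])])
c=lambda u,v,z: back(d,cp(u,v,310,0,7),z)
# holder: base front corners z6, cheek outer top edge
for uv,z in [((90,490),6),((553,490),6),((148,415),56),((585,425),56),((148,370),56),((585,370),56),((120,285),11),((545,285),11),((150,285),11),((510,285),11)]:
    p=c(*uv,z);print(uv,z,p.round(1),((p-[504.44,230.22,0])@x).round(1),((p-[504.44,230.22,0])@y).round(1))
h=np.array([477.5,362.3,0])-[504.44,230.22,0];print('holder rel tool',h@x,h@y)
E
```

```text
[[475.3 249.3  44. ]
 [507.7 262.6  44. ]
 [529.3 210.2  44. ]
 [496.6 196.8  44. ]] [502.21349355 229.72090955  44.        ]
logger rel tool -2.2491797515965293 -0.38420394475498065
-5.8974809131475245 56.64020111901512 [np.float64(35.036231214010336), np.float64(35.319438636963504)]
(90, 490) 6 [468.3 313.6   6. ] -1.8 -90.9
(553, 490) 6 [520.2 334.8   6. ] 54.3 -90.8
(148, 415) 56 [472.  320.5  56. ] 4.3 -95.8
(585, 425) 56 [513.  336.2  56. ] 48.2 -94.8
(148, 370) 56 [470.4 324.3  56. ] 4.3 -100.0
(585, 370) 56 [510.7 340.8  56. ] 47.8 -99.9
(120, 285) 11 [463.2 335.5  11. ] 1.8 -113.1
(545, 285) 11 [508.9 354.2  11. ] 51.2 -113.0
(150, 285) 11 [466.4 336.8  11. ] 5.3 -113.0
(510, 285) 11 [505.1 352.7  11. ] 47.2 -113.0
holder rel tool 25.25851337972756 -132.41184804180526
```

>>> step_arm(
  increments=[
    [0,-0.15,0,4,0],
    [0,0,0,4,0],
    [0,0,0,4,0],
    [0,0,0,2.6,0],
    [0,0,0,0,0],
  ],
)

```text
time_s: 9.95
eef_pos: [500.9, 228.8, 12.8]
ee_rot: [0.001, 0.981, 0.194, -0.003]
wrist_force: [0.7, -0.6, -0.7]
width: 88.0
```

>>> step_arm(
  increments=[
    [1,0,0,-0.1,0],
    [1,0,0,0,0],
    [1,0,0,0,0],
    [1,0,0,0,0],
    [1,0,0,0,0],
  ],
  newtons=25,
)

```text
time_s: 10.58
eef_pos: [503.2, 229.7, 16.5]
ee_rot: [-0.0, 0.981, 0.195, 0.0]
wrist_force: [-0.4, 0.4, -0.5]
width: 39.9
```

>>> step_arm(
  increments=[
    [1,0,0,0,0],
    [1,0,0,0,0],
    [1,0,0,0,0],
  ],
)

```text
time_s: 10.95
eef_pos: [503.0, 229.6, 16.4]
ee_rot: [0.0, 0.981, 0.195, -0.0]
wrist_force: [-1.8, -0.6, 2.2]
width: 35.6
```

```bash
python3 -c "
from h import *
st();d=snap('wrist','w8')"
```

```text
{'time_s': 10.95, 'joint_positions': [0.38, 0.28, 2.05, 0.0, 0.82, -0.01], 'eef_pos': [503.03, 229.64, 16.35], 'wrist_force': [-1.77, -0.64, 2.24], 'torque': [-0.15, 0.17, -0.02], 'width': 35.62}
```

View pics/w8.png

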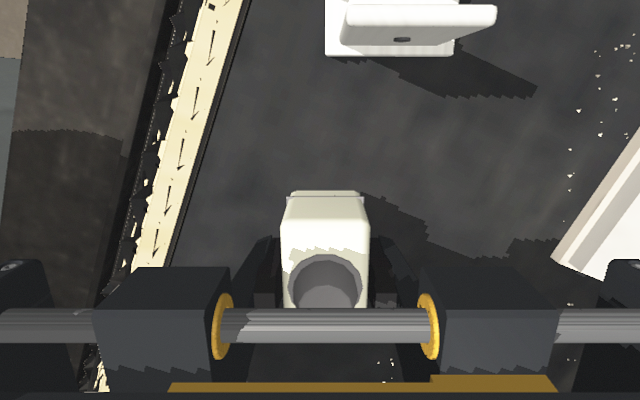

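>>> step_arm(
  increments=[
    [1,0,0,-1,0],
    [1,0,0,-2,0],
    [1,0,0,-3,0],
    [1,0,0,-2,0],
    [1,0,0,0,0],
  ],
)

```text
time_s: 11.62
eef_pos: [504.7, 230.3, 98.3]
ee_rot: [-0.0, 0.981, 0.195, 0.002]
wrist_force: [0.6, -0.2, -2.8]
width: 35.5
```

```bash
python3 -c "
from h import *
st();plan((478.5,362.3,97),.390,4,1)"
```

```text
{'time_s': 11.62, 'joint_positions': [0.38, 0.17, 2.0, 0.0, 0.97, -0.01], 'eef_pos': [504.74, 230.35, 98.28], 'wrist_force': [0.56, -0.2, -2.8], 'torque': [-0.05, -0.12, -0.0], 'width': 35.51}
from [504.7 230.3  98.3] ang 0.392 tilt [ 0.0042  0.0017 -1.    ]
[[1, 0.65, -3.3, 0.03, 0.0], [1, 0.65, -3.3, 0.03, 0.0], [1, 0.65, -3.3, 0.03, 0.0], [1, 0.65, -3.3, 0.03, 0.0]]
```

>>> step_arm(
  increments=[
    [1,0.6,-3.3,0,0],
    [1,0.7,-3.3,0,0],
    [1,0.6,-3.3,0,0],
    [1,0.7,-3.3,0,0.002],
    [1,0,0,0,0],
  ],
)

```text
time_s: 12.25
eef_pos: [475.6, 363.1, 94.8]
ee_rot: [0.0, 0.981, 0.195, -0.001]
wrist_force: [0.8, -0.3, -2.1]
width: 36.0
```

>>> step_arm(
  increments=[
    [1,0,0,0,0],
    [1,0,0,0,0],
  ],
)

```text
time_s: 12.5
eef_pos: [476.5, 360.4, 95.5]
ee_rot: [0.0, 0.981, 0.193, -0.001]
wrist_force: [0.5, -0.0, -2.7]
width: 35.9
```

```bash
python3 -c "
from h import *
st();plan((478.5,362.3,75),.390,1,1);snap('wrist','w9');snap('top','t9');snap('scene','s9');crop('top9' if 0 else 't9',260,180,380,280,6,'c9')
crop('s9',210,140,330,260,5,'c10')"
```

```text
{'time_s': 12.5, 'joint_positions': [0.61, 0.25, 1.91, -0.0, 0.99, 0.22], 'eef_pos': [476.52, 360.44, 95.5], 'wrist_force': [0.51, -0.03, -2.68], 'torque': [-0.04, -0.11, -0.02], 'width': 35.93}
from [476.5 360.4  95.5] ang 0.3891 tilt [-0.001 -0.001 -1.   ]
[[1, 0.25, -0.1, 2.05, -0.001]]
```

View pics/w9.png

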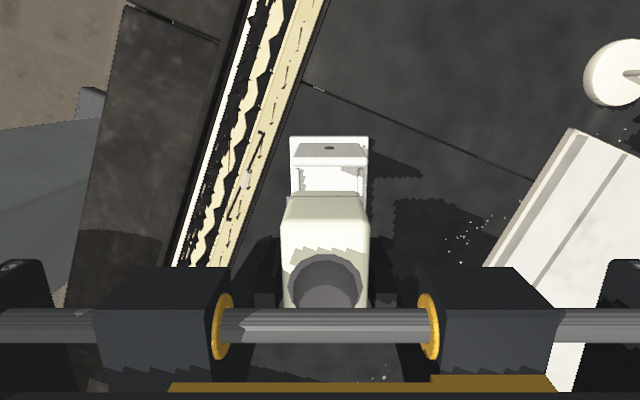

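View pics/c9.png

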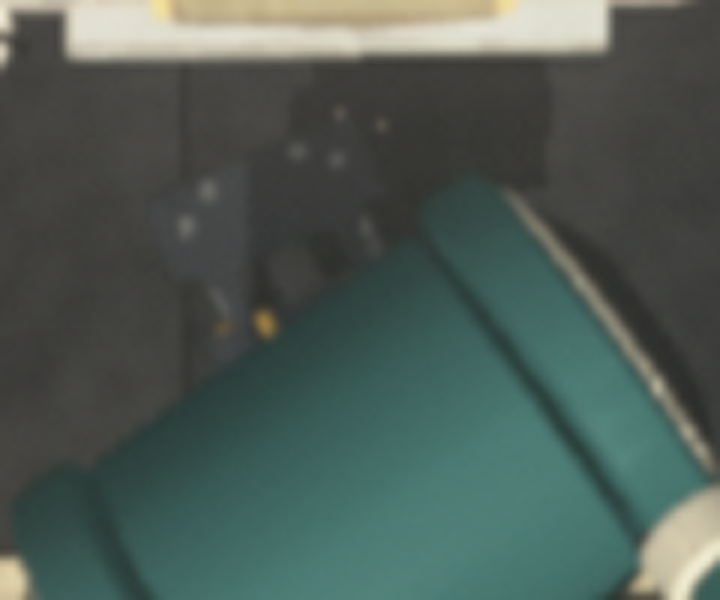

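View pics/c10.png

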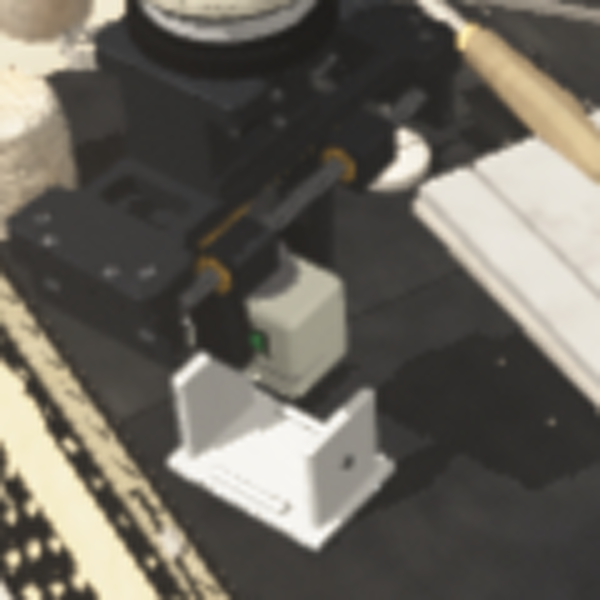

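The logger hangs over the holder (scene crop about (300,330) above the cheeks). The far cheek shows in the wrist view at about (331,150). Measuring the offset there.

```bash
python3 - <<'E'
from h import *
crop('w9',275,125,385,245,6,'c11')
E
```

```text
(no output)
```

View pics/c11.png

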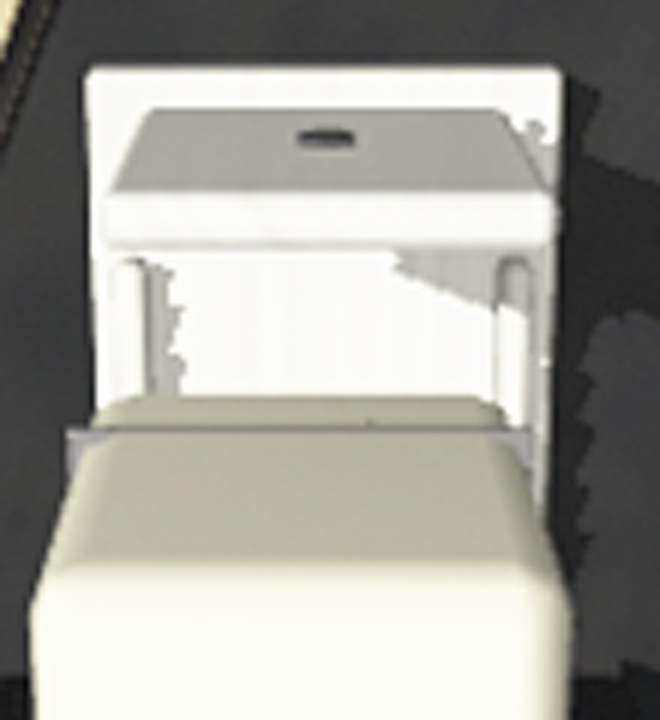

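```bash
python3 - <<'E'
from h import *
d=load('w9');o=get_obs()
p0=np.array(o['eef_pos']);a=.3891;x=np.array([np.cos(a),np.sin(a),0]);y=np.cross([0,0,-1],x)
print(p0)
for uv,z,l in [((88,68),6,'base far L'),((560,68),6,'base far R'),((103,190),56,'cheek outer L'),((555,190),56,'cheek outer R'),((103,245),56,'cheek in L'),((553,245),56,'cheek in R'),((112,260),11,'lip L out'),((145,260),11,'lip L in'),((497,260),11,'lipR in'),((530,260),11,'lipR out'),((90,397),79.2,'log bot far L'),((507,397),79.2,'log bot far R'),((33,590),123.2,'logtop L'),((571,590),123.2,'logtop R')]:
    p=back(d,cp(*uv,275,125,6),z)-p0; print(l,(p@x).round(1),(p@y).round(1))
E
```

```text
[476.8928289  360.78202072  96.09825636]
base far L -25.6 -44.0
base far R 29.8 -43.9
cheek outer L -19.2 -39.8
cheek outer R 23.3 -39.7
cheek in L -19.4 -34.5
cheek in R 23.3 -34.4
lip L out -22.9 -22.1
lip L in -19.0 -22.1
lipR in 22.5 -22.1
lipR out 26.4 -22.1
log bot far L -18.5 -26.7
log bot far R 16.9 -26.7
logtop L -17.7 -27.7
logtop R 16.7 -27.7
```

>>> step_arm(
  increments=[
    [1,0.23,-0.19,0,0],
    [1,0,0,1,0],
    [1,0,0,0.8,0],
    [1,0,0,0,0],
    [1,0,0,0,0],
  ],
)

```text
time_s: 13.28
eef_pos: [478.0, 364.2, 77.9]
ee_rot: [0.0, 0.981, 0.194, -0.0]
wrist_force: [-0.2, -0.1, -1.9]
width: 36.0
```

```bash
python3 -c "
from h import *
st();snap('wrist','w12');snap('scene','s12');crop('w12',265,125,395,245,6,'c12')
crop('s12',210,160,320,260,7,'c13')"
```

```text
{'time_s': 13.28, 'joint_positions': [0.61, 0.27, 1.91, 0.0, 0.96, 0.22], 'eef_pos': [477.98, 364.18, 77.93], 'wrist_force': [-0.19, -0.15, -1.86], 'torque': [-0.05, -0.09, 0.02], 'width': 36.02}
```

View pics/c12.png

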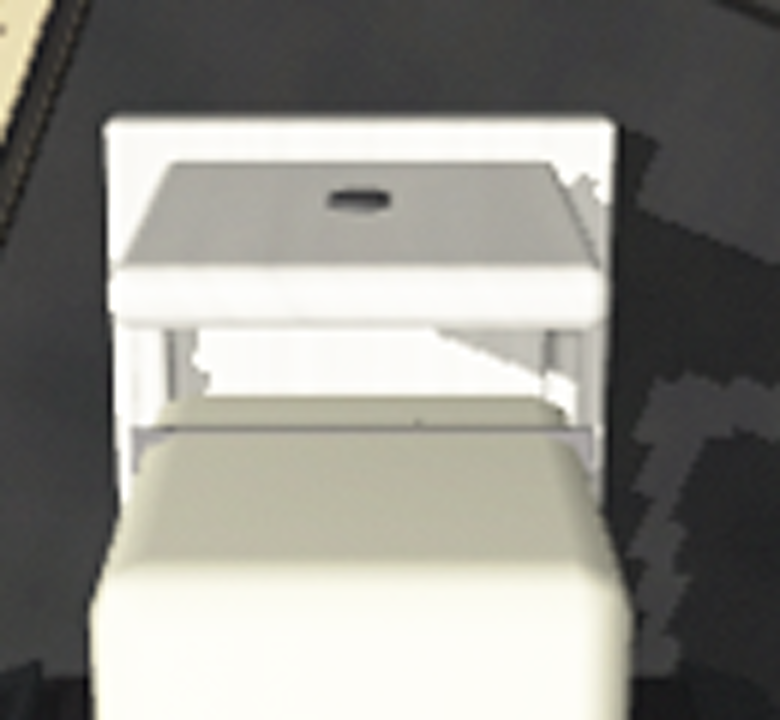

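View pics/c13.png

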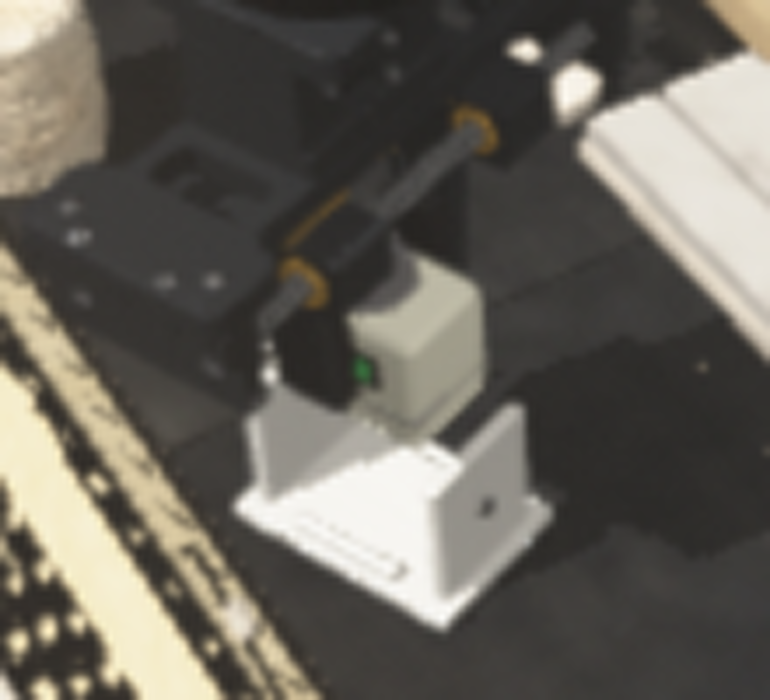

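```bash
python3 - <<'E'
from h import *
d=load('w12');o=get_obs()
p0=np.array(o['eef_pos']);a=.3891;x=np.array([np.cos(a),np.sin(a),0]);y=np.cross([0,0,-1],x)
zb=p0[2]-16.35; print(p0)
for uv,z,l in [((105,120),6,'base far L'),((613,120),6,'base far R'),((110,265),56,'cheek outer L'),((607,265),56,'cheek outer R'),((115,327),56,'cheek in L'),((605,327),56,'cheek in R'),((170,330),11,'lip L in'),((543,330),11,'lipR in'),((152,397),zb,'log bot far L'),((572,397),zb,'log bot far R'),((93,590),zb+44,'logtop L'),((631,590),zb+44,'logtop R')]:
    p=back(d,cp(*uv,265,125,6),z)-p0; print(l,(p@x).round(1),(p@y).round(1))
E
```

```text
[478.28440632 364.4025388   78.44337898]
base far L -28.4 -41.0
base far R 27.1 -41.0
cheek outer L -22.1 -36.9
cheek outer R 20.7 -36.9
cheek in L -21.9 -31.4
cheek in R 20.7 -31.4
lip L in -21.5 -18.5
lipR in 19.6 -18.5
log bot far L -18.2 -26.9
log bot far R 17.4 -26.9
logtop L -17.5 -28.0
logtop R 16.7 -27.9
```

Clearances: about 3 mm at the far cheek and centred to 0.3 mm across the lips. Lowering in.

>>> step_arm(
  increments=[
    [1,0,0,1,0],
    [1,0,0,1,0],
    [1,0,0,1,0],
    [1,0,0,0,0],
  ],
)

```text
time_s: 13.88
eef_pos: [477.0, 363.4, 46.5]
ee_rot: [0.001, 0.981, 0.194, -0.001]
wrist_force: [-1.0, 0.2, -0.9]
width: 35.7
```

>>> step_arm(
  increments=[
    [1,0,0,0.7,0],
    [1,0,0,0.6,0],
    [1,0,0,0.4,0],
    [1,0,0,0,0],
  ],
)

```text
time_s: 14.38
eef_pos: [477.8, 364.0, 30.7]
ee_rot: [0.0, 0.981, 0.194, -0.0]
wrist_force: [0.2, 0.2, -1.9]
width: 36.3
```

```bash
python3 -c "
from h import *
st();snap('scene','s14')
crop('s14',210,160,320,260,7,'c14')"
```

```text
{'time_s': 14.38, 'joint_positions': [0.61, 0.33, 1.94, -0.0, 0.87, 0.22], 'eef_pos': [477.79, 364.02, 30.74], 'wrist_force': [0.21, 0.16, -1.92], 'torque': [-0.02, -0.09, -0.03], 'width': 36.32}
```

View pics/c14.png

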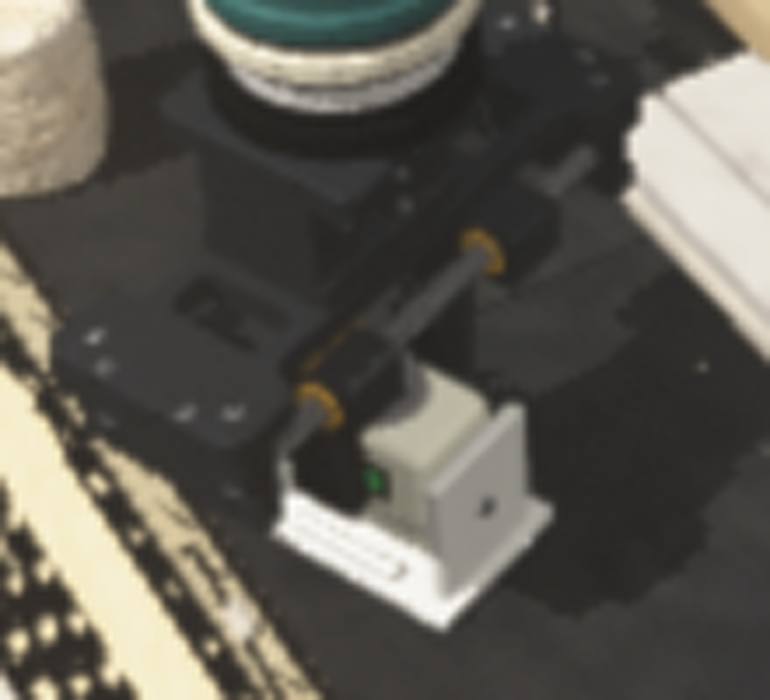

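The logger is between the cheeks with no contact force and about 8 mm to go.

>>> step_arm(
  increments=[
    [1,0,0,0.3,0],
    [1,0,0,0.2,0],
    [1,0,0,0.1,0],
    [1,0,0,0,0],
  ],
)

```text
time_s: 14.92
eef_pos: [478.1, 364.2, 25.1]
ee_rot: [0.0, 0.981, 0.194, -0.0]
wrist_force: [-0.2, 0.1, -1.4]
width: 35.9
```

>>> step_arm(
  increments=[
    [1,0,0,0.1,0],
    [1,0,0,0,0],
  ],
)

```text
time_s: 15.18
eef_pos: [478.1, 364.2, 24.2]
ee_rot: [0.0, 0.981, 0.194, -0.0]
wrist_force: [0.9, -0.4, -2.2]
width: 35.8
```

>>> step_arm(
  increments=[
    [1,0,0,0.1,0],
    [1,0,0,0,0],
  ],
)

```text
time_s: 15.42
eef_pos: [478.0, 364.2, 23.1]
ee_rot: [0.0, 0.981, 0.194, -0.0]
wrist_force: [-0.6, -0.8, -2.2]
width: 35.9
```

>>> step_arm(
  increments=[
    [1,0,0,0.05,0],
    [1,0,0,0,0],
  ],
)

```text
time_s: 15.68
eef_pos: [478.1, 364.2, 22.7]
ee_rot: [0.0, 0.981, 0.194, -0.0]
wrist_force: [1.1, 0.2, -1.7]
width: 35.8
```

>>> step_arm(
  increments=[
    [1,0,0,0.05,0],
    [1,0,0,0,0],
  ],
)

```text
time_s: 15.92
eef_pos: [478.2, 364.3, 22.4]
ee_rot: [-0.0, 0.981, 0.194, 0.0]
wrist_force: [0.1, 0.6, -0.6]
width: 35.7
```

>>> step_arm(
  increments=[
    [1,0,0,0.05,0],
    [1,0,0,0,0],
  ],
)

```text
time_s: 16.18
eef_pos: [478.2, 364.3, 22.3]
ee_rot: [-0.0, 0.981, 0.194, 0.0]
wrist_force: [-2.3, -0.9, 5.1]
width: 35.6
```

Contact at z = 22.3 against 22.35 predicted, so it is on the holder floor. Releasing and rising.

>>> step_arm(
  increments=[
    [0,0,0,0,0],
    [0,0,0,0,0],
    [0,0,0,0,0],
    [0,0,0,0,0],
  ],
)

```text
time_s: 16.68
eef_pos: [478.1, 364.2, 21.6]
ee_rot: [0.0, 0.981, 0.194, -0.0]
wrist_force: [-0.4, -0.3, 0.3]
width: 73.4
```

>>> step_arm(
  increments=[
    [0,0,0,-2,0],
    [0,0,0,-4,0],
    [0,0,0,-4,0],
    [1,0,0,-2,0],
    [1,0,0,0,0],
  ],
)

```text
time_s: 17.3
eef_pos: [479.4, 365.1, 144.3]
ee_rot: [-0.001, 0.981, 0.194, 0.002]
wrist_force: [-0.2, 0.3, -0.2]
width: 70.3
```

>>> step_arm(
  increments=[
    [1,0,0,0,0],
    [1,0,0,0,0],
    [1,0,0,0,0],
    [1,0,0,0,0],
    [1,0,0,0,0],
  ],
)

```text
time_s: 17.92
eef_pos: [478.0, 364.2, 141.4]
ee_rot: [0.0, 0.981, 0.194, -0.0]
wrist_force: [-0.2, 0.9, -0.5]
width: 20.1
```

```bash
python3 -c "
from h import *
st();d=snap('wrist','w15');snap('scene','s15');crop('w15',265,125,395,265,5,'c15')
crop('s15',210,160,320,260,7,'c16');print(proj(d,(478.2,364.3,50)),proj(d,(478.2,364.3,64)))"
```

```text
{'time_s': 17.92, 'joint_positions': [0.61, 0.2, 1.86, 0.0, 1.07, 0.22], 'eef_pos': [478.02, 364.18, 141.39], 'wrist_force': [-0.2, 0.89, -0.54], 'torque': [0.01, -0.13, -0.01], 'width': 20.06}
[325.09587051 194.67501451] [325.12461901 200.84744525]
```

View pics/w15.png

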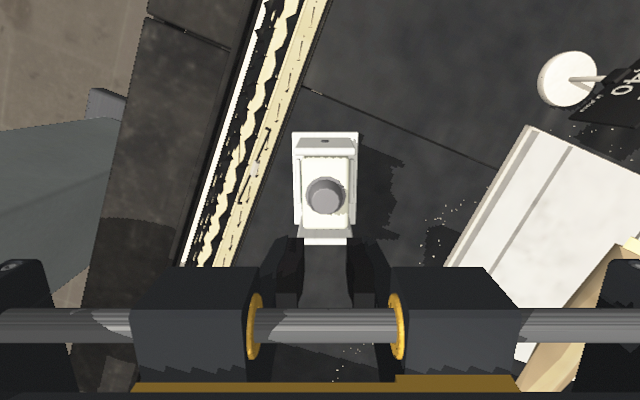

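View pics/c16.png

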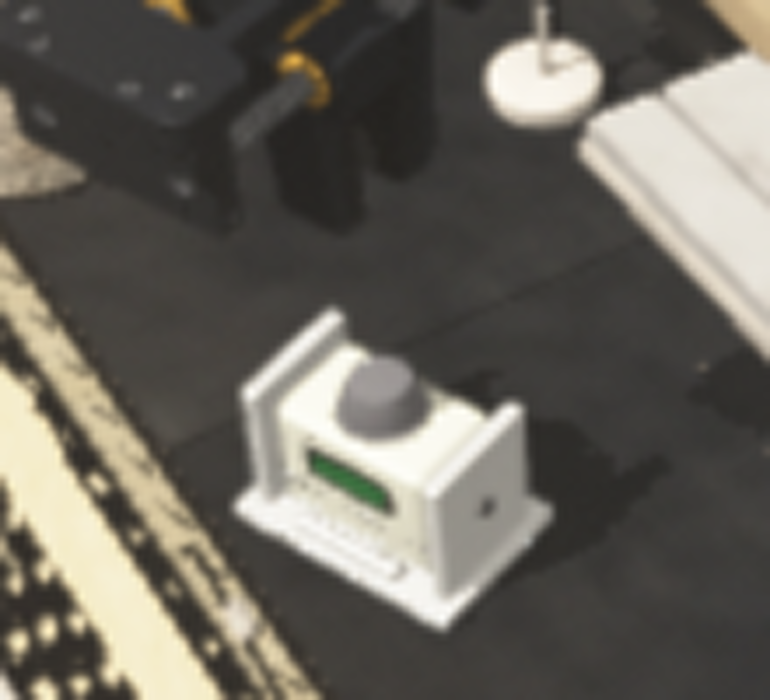

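View pics/c15.png

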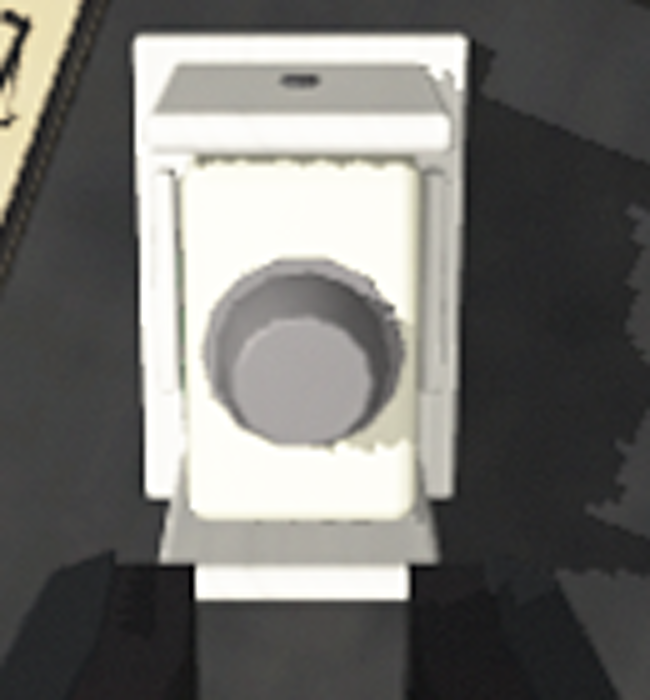

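The logger stands level between the cheeks, button out, disc centre at about (325,201). That is within half a pixel of the projected TCP axis (325,200.8). Shutting the fingers and coming down above the button.

>>> step_arm(
  increments=[
    [1,0,0,3,0],
    [1,0,0,2.5,0],
    [1,0,0,1,0],
    [1,0,0,0.3,0],
    [1,0,0,0,0],
  ],
)

```text
time_s: 18.65
eef_pos: [478.6, 364.6, 74.5]
ee_rot: [-0.0, 0.981, 0.194, 0.001]
wrist_force: [0.2, 0.2, 0.2]
width: -0.1
```

```bash
python3 -c "
from h import *
st();d=snap('scene','s17')
crop('s17',210,160,320,260,7,'c17')"
```

```text
{'time_s': 18.65, 'joint_positions': [0.61, 0.28, 1.91, -0.0, 0.95, 0.22], 'eef_pos': [478.65, 364.59, 74.47], 'wrist_force': [0.22, 0.16, 0.19], 'torque': [-0.03, -0.12, -0.05], 'width': -0.1}
```

View pics/c17.png

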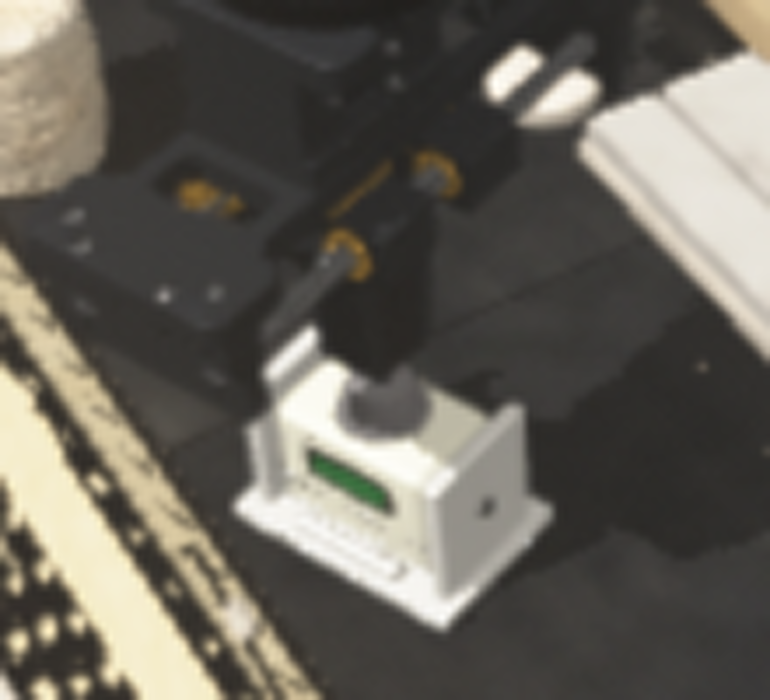

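The shut fingers are centred over the button at crop (385,375). Feeling downward for contact.

>>> step_arm(
  increments=[
    [1,0,0,0.5,0],
    [1,0,0,0.3,0],
    [1,0,0,0,0],
  ],
)

```text
time_s: 19.08
eef_pos: [477.9, 364.0, 65.4]
ee_rot: [0.0, 0.981, 0.194, -0.0]
wrist_force: [-0.4, -0.2, -0.2]
width: 0.4
```

>>> step_arm(
  increments=[
    [1,0,0,0.2,0],
    [1,0,0,0,0],
  ],
)

```text
time_s: 19.32
eef_pos: [478.3, 364.3, 64.0]
ee_rot: [-0.0, 0.981, 0.194, 0.0]
wrist_force: [0.3, -0.7, 3.0]
width: 0.7
```

>>> step_arm(
  increments=[
    [1,0,0,0.2,0],
    [1,0,0,0,0],
  ],
)

```text
time_s: 19.58
eef_pos: [478.3, 364.3, 61.9]
ee_rot: [-0.0, 0.981, 0.194, 0.0]
wrist_force: [-0.1, -1.6, 2.3]
width: 0.6
```

>>> step_arm(
  increments=[
    [1,0,0,0.2,0],
    [1,0,0,0,0],
  ],
)

```text
time_s: 19.82
eef_pos: [478.3, 364.4, 59.8]
ee_rot: [-0.0, 0.981, 0.194, 0.0]
wrist_force: [-0.4, -0.6, 3.7]
width: 0.4
```

Contact at 64, so the button was out. Continuing to the stop.

>>> step_arm(
  increments=[
    [1,0,0,0.2,0],
    [1,0,0,0.2,0],
    [1,0,0,0.15,0],
    [1,0,0,0,0],
  ],
)

```text
time_s: 20.32
eef_pos: [478.3, 364.3, 54.2]
ee_rot: [-0.0, 0.981, 0.194, 0.0]
wrist_force: [-0.4, 0.1, 4.2]
width: 0.4
```

>>> step_arm(
  increments=[
    [1,0,0,0.1,0],
    [1,0,0,0,0],
  ],
)

```text
time_s: 20.58
eef_pos: [478.3, 364.3, 53.6]
ee_rot: [-0.0, 0.981, 0.194, 0.0]
wrist_force: [-0.4, 0.1, 6.4]
width: 0.3
```

>>> step_arm(
  increments=[
    [1,0,0,0.05,0],
    [1,0,0,0,0],
  ],
)

```text
time_s: 20.82
eef_pos: [478.3, 364.4, 53.4]
ee_rot: [-0.0, 0.981, 0.194, 0.0]
wrist_force: [-1.9, -0.9, 8.4]
width: 0.6
```

>>> step_arm(
  increments=[
    [1,0,0,0.05,0],
    [1,0,0,0,0],
  ],
)

```text
time_s: 21.08
eef_pos: [478.3, 364.4, 53.2]
ee_rot: [-0.0, 0.981, 0.194, 0.0]
wrist_force: [-1.8, -2.1, 10.0]
width: 0.7
```

>>> step_arm(
  increments=[
    [1,0,0,0.05,0],
    [1,0,0,0,0],
  ],
)

```text
time_s: 21.32
eef_pos: [478.3, 364.4, 53.2]
ee_rot: [-0.0, 0.981, 0.194, 0.0]
wrist_force: [-3.5, -2.2, 11.8]
width: 0.6
```

>>> step_arm(
  increments=[
    [1,0,0,0.05,0],
    [1,0,0,0,0],
  ],
)

```text
time_s: 21.58
eef_pos: [478.4, 364.4, 53.2]
ee_rot: [-0.0, 0.981, 0.194, 0.0]
wrist_force: [-4.2, -3.2, 14.9]
width: 0.6
```

At the stop: z holds at 53.2 while the force climbs to 15 N. Backing off fully, then feeling again.

>>> step_arm(
  increments=[
    [1,0,0,-0.4,0],
    [1,0,0,-0.6,0],
    [1,0,0,-1,0],
    [1,0,0,-1,0],
    [1,0,0,0,0],
  ],
)

```text
time_s: 22.2
eef_pos: [478.8, 364.7, 82.3]
ee_rot: [-0.0, 0.981, 0.194, 0.001]
wrist_force: [-0.0, -0.1, 0.1]
width: 0.0
```

```bash
python3 -c "
from h import *
st();d=snap('scene','s18');snap('wrist','w18')
crop('s18',210,160,320,260,7,'c18')"
```

```text
{'time_s': 22.2, 'joint_positions': [0.61, 0.27, 1.91, -0.0, 0.96, 0.22], 'eef_pos': [478.75, 364.69, 82.34], 'wrist_force': [-0.04, -0.1, 0.14], 'torque': [-0.07, -0.11, 0.01], 'width': 0.03}
```

View pics/c18.png

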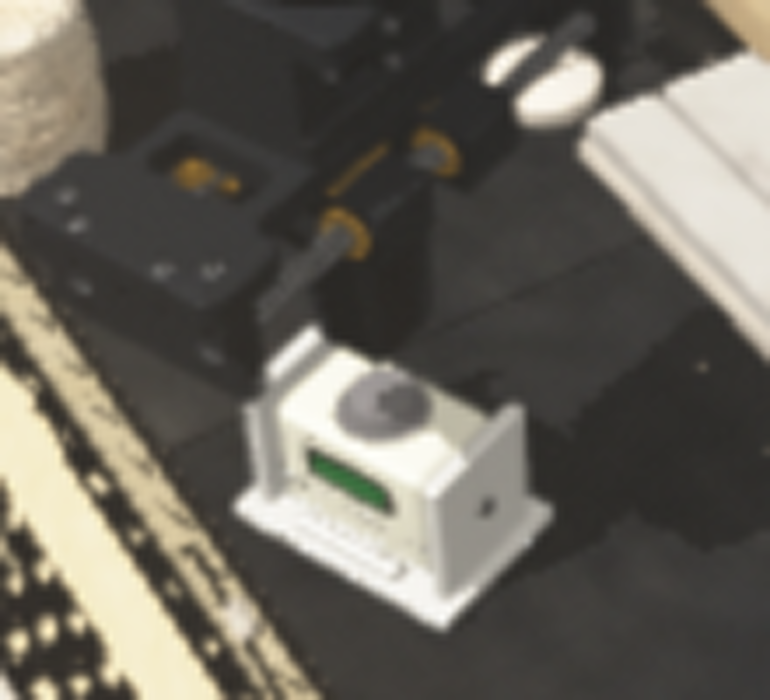

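The button now looks lower (crop (385,400)). Feeling gently: it should meet the finger near 58, not 64.

>>> step_arm(
  increments=[
    [1,0,0,1,0],
    [1,0,0,0.7,0],
    [1,0,0,0.2,0],
    [1,0,0,0,0],
  ],
)

```text
time_s: 22.8
eef_pos: [477.8, 364.0, 61.6]
ee_rot: [0.0, 0.981, 0.194, -0.0]
wrist_force: [0.1, -0.4, 0.3]
width: 0.6
```

>>> step_arm(
  increments=[
    [1,0,0,0.15,0],
    [1,0,0,0,0],
  ],
)

```text
time_s: 23.05
eef_pos: [478.2, 364.3, 60.8]
ee_rot: [-0.0, 0.981, 0.194, 0.0]
wrist_force: [0.9, 0.5, 0.4]
width: 0.5
```

>>> step_arm(
  increments=[
    [1,0,0,0.1,0],
    [1,0,0,0,0],
  ],
)

```text
time_s: 23.3
eef_pos: [478.1, 364.2, 59.8]
ee_rot: [-0.0, 0.981, 0.194, 0.0]
wrist_force: [0.5, 0.3, 0.3]
width: 0.7
```

>>> step_arm(
  increments=[
    [1,0,0,0.05,0],
    [1,0,0,0.04,0],
    [1,0,0,0,0],
  ],
)

```text
time_s: 23.68
eef_pos: [478.1, 364.2, 58.7]
ee_rot: [0.0, 0.981, 0.194, -0.0]
wrist_force: [-0.5, -0.6, -0.0]
width: 0.5
```

>>> step_arm(
  increments=[
    [1,0,0,0.04,0],
    [1,0,0,0,0],
  ],
)

```text
time_s: 23.92
eef_pos: [478.1, 364.2, 58.6]
ee_rot: [0.0, 0.981, 0.194, 0.0]
wrist_force: [-1.4, -0.4, 1.3]
width: 0.4
```

>>> step_arm(
  increments=[
    [1,0,0,0.03,0],
    [1,0,0,0,0],
  ],
)

```text
time_s: 24.18
eef_pos: [478.2, 364.2, 58.4]
ee_rot: [-0.0, 0.981, 0.194, 0.0]
wrist_force: [-1.4, -0.8, 3.9]
width: 0.3
```

It holds firmly at 58.4 (0.2 mm at ~3 N, nothing felt at 64), so it is latched. Withdrawing and checking.

>>> step_arm(
  increments=[
    [1,0,0,-0.5,0],
    [1,0,0,-2,0],
    [1,0,0,-4,0],
    [1,0,0,-5,0],
    [1,0,0,-4,0],
  ],
)

```text
time_s: 24.8
eef_pos: [478.7, 364.7, 216.8]
ee_rot: [-0.001, 0.981, 0.194, 0.002]
wrist_force: [-0.2, -0.1, 0.3]
width: 0.7
```

>>> step_arm(
  increments=[
    [1,0,5,-1,0],
    [1,0,5,0,0],
    [1,0,5,0,0],
    [1,0,5,0,0],
    [1,0,0,0,0],
  ],
)

```text
time_s: 25.42
eef_pos: [555.5, 176.4, 224.6]
ee_rot: [0.0, 0.981, 0.192, 0.001]
wrist_force: [-0.3, 0.2, 0.2]
width: 0.2
```

```bash
python3 -c "
from h import *
st();d=snap('scene','s20');snap('wrist','w20');snap('top','t20')
crop('s20',210,160,320,260,7,'c20')"
```

```text
{'time_s': 25.42, 'joint_positions': [0.27, 0.1, 1.82, -0.0, 1.22, -0.12], 'eef_pos': [555.55, 176.41, 224.63], 'wrist_force': [-0.3, 0.15, 0.19], 'torque': [0.01, -0.1, -0.03], 'width': 0.17}
```

View pics/c20.png

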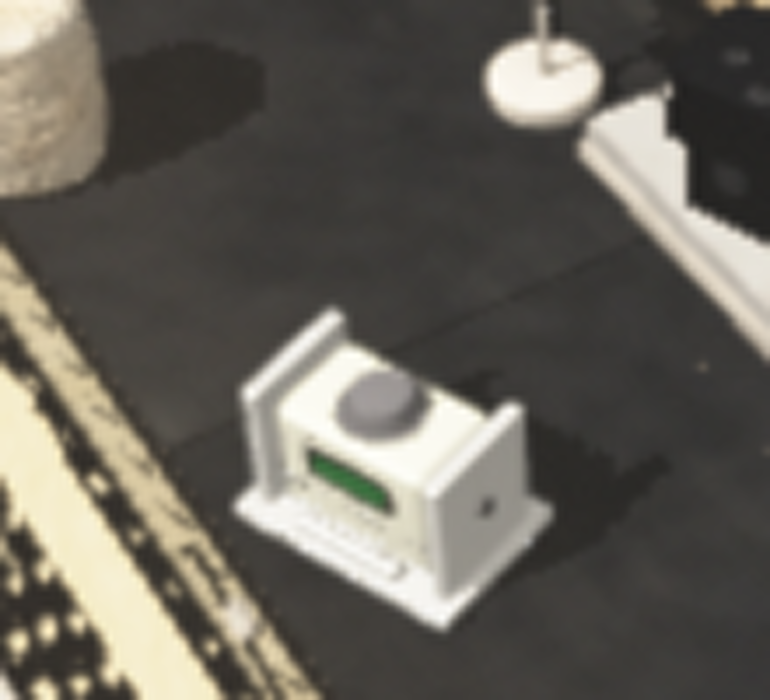

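View pics/s20.png

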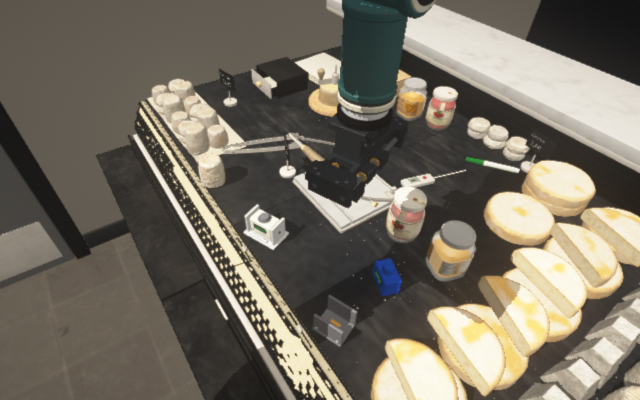

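View pics/t20.png

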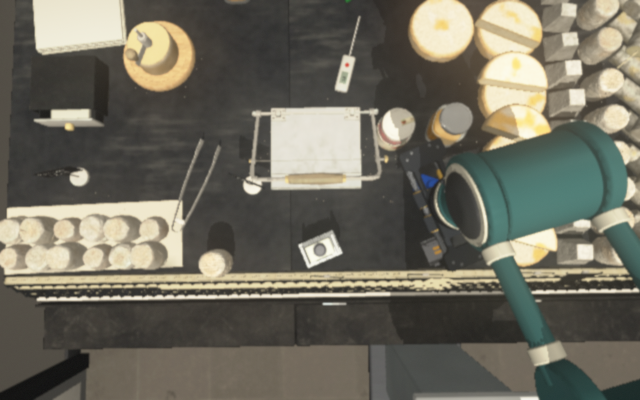

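The logger stands in the holder with its button low (scene (265,215)). Jars (406,213) and (452,250), stand (288,171) and drum (211,170) are where they were. Letting the arm settle, then handing in.

>>> step_arm(
  increments=[
    [1,0,0,0,0],
    [1,0,0,0,0],
    [1,0,0,0,0],
  ],
)

```text
time_s: 25.95
eef_pos: [553.8, 180.0, 223.0]
ee_rot: [-0.0, 0.981, 0.194, -0.0]
wrist_force: [0.3, 0.9, 0.2]
width: 0.4
```

```bash
python3 -c "
from h import *
st();print(finish_job())"
```

```text
{'time_s': 25.95, 'joint_positions': [0.27, 0.1, 1.82, 0.0, 1.22, -0.12], 'eef_pos': [553.84, 179.96, 223.03], 'wrist_force': [0.31, 0.86, 0.16], 'torque': [0.01, -0.08, -0.02], 'width': 0.35}
the job is handed in; nothing more can be done
None
```

The logger is standing fully down in the metal holder with its button latched in, and I handed the job in at 26 s of the 69 s allowed.

- **Moving it:** I gripped the logger by its ends, lifted it out of the trough and stood it on the free slate. I then took it again by its 36 mm sides and lowered it into the holder. It touched the holder floor at TCP z 22.3 mm, against 22.35 mm predicted.
- **Button:** It was out to begin with (first touch at 64 mm). One press ran to a hard stop at 53.2 mm with about 15 N, well past what the button needs. After backing off, nothing was felt until 58.5 mm, and it gave only about 0.2 mm under a 1–4 N touch. That matches latched, so I did not click it again.
- **Last checks:** In the final pictures the logger stands level between the cheeks with its button low. The jars, price stand, cheese drum and blue look-alike are where they started. The hand was clear of everything.
- **Disagreement:** The cameras and the measured pose differed by 1–2 mm when I located the holder. I averaged them, and the logger went in without touching the cheeks or lips.

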